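# Put the mixed-up canister lids back on their own canisters

### The job

After the washing-up every storage canister got the wrong lid. Put each lid on the canister of its own colour, sitting level and fully home in the mouth; a lid that has to wait can stand on the cutting board. The lids are stoneware, so set them down and do not drop them, leave the canisters standing where they are, and do not knock the mug.

Things in the scene. Friction and masses are not known exactly. Their poses are not given: they have to be found in the camera images.
- canister_white: storage canister glazed cream-white, loose, 0.95 kg, round, upright, 106 mm wide, 96 mm high, hollow; the mouth on top is 72 mm wide, its rim 82 mm outside, so a ring of the coloured shoulder shows round the lid from above. Origin at the centre of its underside, z up.
- canister_blue: storage canister glazed dark blue, loose, 0.95 kg, round, upright, 106 mm wide, 96 mm high, hollow; the mouth on top is 72 mm wide, its rim 82 mm outside, so a ring of the coloured shoulder shows round the lid from above. Origin at the centre of its underside, z up.
- canister_green: storage canister glazed sage green, loose, 0.95 kg, round, upright, 106 mm wide, 96 mm high, hollow; the mouth on top is 72 mm wide, its rim 82 mm outside, so a ring of the coloured shoulder shows round the lid from above. Origin at the centre of its underside, z up.
- canister_red: storage canister glazed brick red, loose, 0.95 kg, round, upright, 106 mm wide, 96 mm high, hollow; the mouth on top is 72 mm wide, its rim 82 mm outside, so a ring of the coloured shoulder shows round the lid from above. Origin at the centre of its underside, z up.
- lid_white: loose round lid, cream-white with a pale wooden knob, 0.14 kg. From below: plug 64 mm wide (foot tapers to 55) and 12 mm high, which drops into any of the mouths; plate 87 mm wide, 8 mm thick, which rests on the rim; knob 25 mm wide, 30 mm high, to grasp. Origin at the centre of the plug's underside, z up: 84 mm above the canister's origin when seated. It also stands on its plug on a flat surface.
- lid_blue: loose round lid, dark blue with a pale wooden knob, 0.14 kg. From below: plug 64 mm wide (foot tapers to 55) and 12 mm high, which drops into any of the mouths; plate 87 mm wide, 8 mm thick, which rests on the rim; knob 25 mm wide, 30 mm high, to grasp. Origin at the centre of the plug's underside, z up: 84 mm above the canister's origin when seated. It also stands on its plug on a flat surface.
- lid_green: loose round lid, sage green with a pale wooden knob, 0.14 kg. From below: plug 64 mm wide (foot tapers to 55) and 12 mm high, which drops into any of the mouths; plate 87 mm wide, 8 mm thick, which rests on the rim; knob 25 mm wide, 30 mm high, to grasp. Origin at the centre of the plug's underside, z up: 84 mm above the canister's origin when seated. It also stands on its plug on a flat surface.
- lid_red: loose round lid, brick red with a pale wooden knob, 0.14 kg. From below: plug 64 mm wide (foot tapers to 55) and 12 mm high, which drops into any of the mouths; plate 87 mm wide, 8 mm thick, which rests on the rim; knob 25 mm wide, 30 mm high, to grasp. Origin at the centre of the plug's underside, z up: 84 mm above the canister's origin when seated. It also stands on its plug on a flat surface.
- board: clean, empty wooden cutting board, fixed, about 426 mm along its x, 288 mm along its y, 20 mm thick; a shallow groove runs round near its edge. Origin at the centre of its underside; a lid stands well at its middle.
- mug: black mug, loose, a bystander: 88 x 124 mm with its handle, 106 mm high. Origin at the centre of its underside.
Things that resemble listed ones, but are neither listed nor needed, are in the scene too. What is shaped like the lid_blue but pink is not meant.

How it is judged:
By the outcome, as a careful person would: the job done as asked, in the order asked, and still so for the second after the job is handed in, with the robot touching nothing.
It also fails if it takes over 141 s, if anything falls off the work surface, if the arm or the gripper's body presses on something with over 40 N, if the wrist force passes 120 N, or if a joint passes its speed limit or range.

### The arm

A 6-joint arm with a two-finger parallel gripper is mounted at the origin on a cart in front of the work surface, level with it; the furniture and walls round the work are solid. World frame = base frame: x ahead of the robot, y to its left, z up, the work surface at z = 0. Lengths are in m, angles in rad, forces in N, time in s.
With the tool pointing down it reaches from about 0.25 to 0.725 m from the base axis. Payload 4 kg.
Tool frame: the origin (TCP) lies midway between the tips of the shut fingers; the grasp point (between the pads) lies 19 mm behind it; z points along the fingers, x is the direction in which the jaws open and shut, and the axes are right-handed (so a half turn about z gives the same grasp; the last joint's range is limited). The gripper opens to 85 mm and grips with 20 to 120 N. Pads are 22 mm wide; open, the fingers measure 114 mm over their backs; the gripper's body (76 mm by 85 mm) begins 54 mm behind the grasp point. The pads swing forward as they close: fully open they stand 13 mm farther back than shut.
Start: joints at [-1.304, 0.241, 0.005, 1.335, 0, 1.571], TCP at [0.132, -0.482, 0.231] pointing down, gripper open.
Joint ranges: [-2.72, 2.72], [-1.05, 1.87], [-1.09, 1.28], [-1.99, 2.15], [-1.42, 1.44], [-3.14, 3.14]. Speed limits (rad/s): [2.79, 2.79, 3.14, 3.14, 3.14, 3.14].

### API

Orientations are given as a unit quaternion [x, y, z, w].
In Python, from workcell import bot, vision, ticket gives the robot as it stands.
- The arm moves only by the tool play_rows, never from a script. Its argument "deltas" is one flat list of numbers, 5 for each row, row after row: the opening, from 0 (shut) to 1 (fully open), then the shift along the tool's x, y, z in units of 60 mm (1.0 is 60 mm), then the turn about the tool's z in degrees. A call has 1 to 12 rows; each row shifts and turns the pose as measured when the row begins, along the tool's axes as they then stand; what a row does not reach is not made up. A row lasts 1/8 s, in which the tool goes at most 62.5 mm and 10.7 degrees, less where a joint would pass 70% of its speed; a pose out of reach is approached as far as the arm can. A call is refused whole if a number of a shift passes 1 or a number of a turn 10.7, either way. A call with a gripper value outside its range is refused whole. The fingers move at their own pace and stop on an object; the grip force is fixed at half the most. Time passes only in rows, so rows that do not move let the fingers close. It gives the time, the measured TCP pose, the force and the opening at its end, in the units of the state.
- bot.get_obs(): the state, without advancing time (a new reading comes with each control period).
- vision.camera(name): name is "scene" or "top" or "wrist"; returns a dict with "color" (400x640x3 uint8, blue, green, red), "intrinsics" (3x3 intrinsics, pixels), "rvec" (rotation vector, rad) and "tvec" (3), from world to camera coordinates, as OpenCV has them. Camera axes: x right, y down, z forward; pixel columns grow to the right and rows downward; lengths in m; the calibration is good to about 2 mm. The wrist camera is an equidistant fisheye: a pixel r from the principal point sees the ray r / f radians off the axis. A picture is of the moment at which its call begins. There is no depth.
- ticket.job_done(): hands the job in, once; it reports no verdict.
The state is a dict: "clock": time; "joint_pos": joint angles; "joint_vel": joint speeds; "tau": joint torques, N m; "eef_pos": TCP position; "tool_rot": TCP orientation; "ft_force": force on the tool from outside, world axes, zero at the start; "ft_torque": the same for the moment, N m; "grip_width": finger opening in m.
Only numpy, scipy, OpenCV 4.12 (cv2) and the standard library are available. Lean on these libraries where they do the work, as an engineer would, in place of code of your own. Each camera call takes 0.05 s, during which the arm holds its last target. There are 200 camera calls.

## Working session

There is one attempt and no reset: what is moved stays moved. The work goes in short steps, Python scripts to look and compute and a tool call to move; the robot and the scene stay as the last step left them, time stands still between calls to the robot, and variables do not carry over. Pictures are saved under pics/ and viewed, about 12 in all and at most 16, crops included, and the job is handed in when it is done.

Besides the shell and the picture viewer there is one more tool, called after "Request:" by a JSON object that holds its "method" and its "body". play_rows: Moves the arm, as the interface text tells. Its arguments: {"type":"object","properties":{"deltas":{"type":"array"}},"required":["deltas"]}

```bash
mkdir -p pics; python3 - <<'E'
from workcell import bot, vision, ticket
import cv2
print(bot.get_obs())
for n in("top","scene"):
    c=vision.camera(n); cv2.imwrite(f"pics/{n}0.png",c["color"]); print(n,c["intrinsics"],c["rvec"],c["tvec"])
E
```

```text
{'clock': 0.0, 'joint_pos': array([-1.30399219e+00,  2.41399556e-01,  3.70227198e-03,  1.33521227e+00,
       -1.42814152e-05,  1.57078404e+00]), 'joint_vel': array([-3.47846265e-05, -3.36737724e-04,  2.52451696e-04, -6.11007584e-04,
        6.13775220e-04,  1.50718954e-03]), 'tau': array([ 1.75713962e-03, -3.72315753e+01,  2.52408493e+01,  1.69476634e-02,
        1.14992440e-04,  3.29860427e-06]), 'eef_pos': array([ 0.13164997, -0.48168526,  0.2304113 ]), 'tool_rot': array([ 7.94877492e-01, -6.06769031e-01, -8.44203157e-04, -6.35454680e-04]), 'ft_force': array([ 0.42466755,  0.77747793, -0.27717969]), 'ft_torque': array([-0.00044251, -0.0044482 , -0.01819605]), 'grip_width': 0.08521003959823192}
top [[404.90152444   0.         316.48602019]
 [  0.         404.90152444 205.32779215]
 [  0.           0.           1.        ]] [ 2.19340611 -2.19700787  0.07843122] [-0.10629014  0.5144721   1.35402935]
scene [[446.81344581   0.         315.44857948]
 [  0.         446.81344581 202.1594998 ]
 [  0.           0.           1.        ]] [ 2.66710104  0.24350223 -0.05427354] [-0.48084748 -0.13663158  1.42831223]
```

View pics/top0.png

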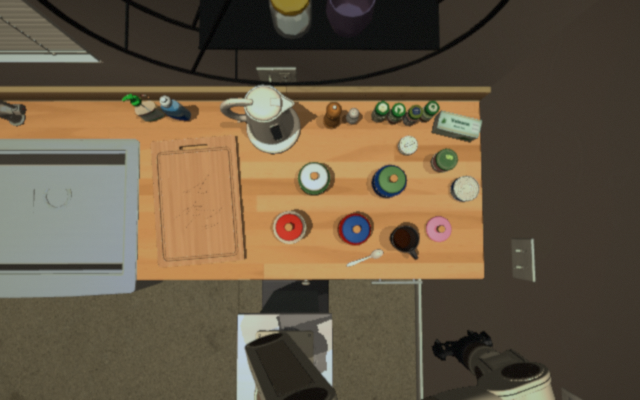

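View pics/scene0.png

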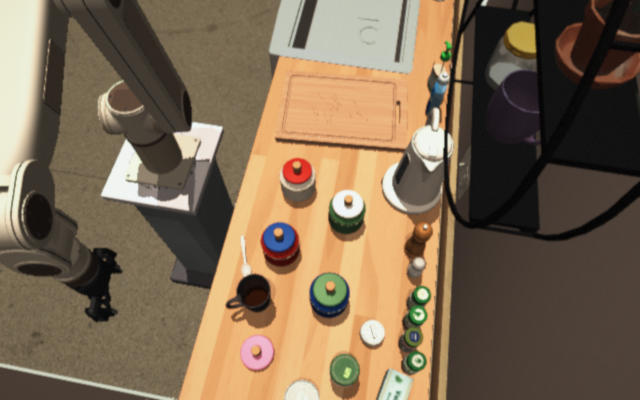

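Top view: red lid sits on the white canister (290,227), white on green (314,178), green on blue (389,181) and blue on red (355,228). The mug is at (404,238), the pink decoy at (438,229) and the board around (197,200). The lids form a 4-cycle, so red goes to the board first, then white, green, blue and red go home.

```bash
cat > h.py <<'E'
import numpy as np, cv2
from workcell import bot, vision, ticket
def ray(c,px,fish=False):
    K=c["intrinsics"];R,_=cv2.Rodrigues(np.array(c["rvec"]));t=np.array(c["tvec"]).ravel()
    v=np.array([(px[0]-K[0,2])/K[0,0],(px[1]-K[1,2])/K[1,1]])
    if fish:
        r=np.linalg.norm(v); d=np.r_[v/r*np.sin(r),np.cos(r)] if r>1e-9 else np.array([0,0,1.])
    else: d=np.r_[v,1.]
    return -R.T@t, R.T@d
def onplane(c,px,z,fish=False):
    o,d=ray(c,px,fish); return o+d*(z-o[2])/d[2]
def cross(r1,r2):
    (a,d),(b,e)=r1,r2; d=d/np.linalg.norm(d);e=e/np.linalg.norm(e)
    s=np.linalg.lstsq(np.c_[d,-e],b-a,rcond=None)[0]; p,q=a+s[0]*d,b+s[1]*e
    return (p+q)/2,np.linalg.norm(p-q)
def knob(c,guess,r=9):   # orange-brown blob near guess
    hsv=cv2.cvtColor(c["color"],cv2.COLOR_BGR2HSV); m=cv2.inRange(hsv,(5,70,90),(22,255,255))
    k=np.zeros_like(m);cv2.circle(k,guess,r,255,-1); m&=k
    M=cv2.moments(m,True); return (M["m10"]/M["m00"],M["m01"]/M["m00"]),int(M["m00"])
E
python3 - <<'E'
from h import *
t,s=vision.camera("top"),vision.camera("scene")
G=dict(red=((290,227),(297,167)),white=((314,178),(348,201)),blue=((355,228),(279,233)),green=((392,179),(330,287)))
for n,(a,b) in G.items():
    ka,na=knob(t,a); kb,nb=knob(s,b); p,e=cross(ray(t,ka),ray(s,kb))
    print(n,np.round(ka,1),na,np.round(kb,1),nb,p.round(4),round(e,4),onplane(t,ka,.13).round(4),onplane(s,kb,.12).round(4))
for n,a,z in(("board",(197,200),.02),("mug",(404,238),.1),("kettlebase",(272,130),0),("pink",(438,229),.05)): print(n,onplane(t,a,z).round(3))
print(ray(t,(0,0))[0],ray(s,(0,0))[0])
# knob colours
print(t["color"][225:230,288:293].tolist()[2])
hsv=cv2.cvtColor(t["color"],cv2.COLOR_BGR2HSV)
for n,lo,hi in(("blue",(105,120,40),(125,255,255)),("redl",(0,200,120),(4,255,255))):
    m=cv2.inRange(hsv,lo,hi); m[:190]=0; c=max(cv2.findContours(m,0,1)[0],key=cv2.contourArea); q,r=cv2.minEnclosingCircle(c); print(n,q,r,onplane(t,q,.104).round(4))
E
```

```text
red [288.2 226.8] 73 [296.3 164.7] 72 [ 0.4389 -0.0189  0.1292] 0.0041 [ 0.4408 -0.0183  0.13  ] [ 0.4355 -0.0141  0.12  ]
white [313.8 175.3] 50 [348.3 200. ] 66 [ 0.6006 -0.0982  0.1192] 0.0039 [ 0.601  -0.0977  0.13  ] [ 0.5987 -0.0993  0.12  ]
blue [356.4 228.7] 51 [277.9 232.2] 65 [ 0.4326 -0.2304  0.1277] 0.0046 [ 0.4347 -0.2295  0.13  ] [ 0.4291 -0.2281  0.12  ]
green [393.4 178.1] 46 [329.9 285.7] 78 [ 0.5909 -0.3475  0.1258] 0.0036 [ 0.5921 -0.3462  0.13  ] [ 0.5891 -0.3464  0.12  ]
board [0.533 0.295 0.02 ]
mug [ 0.405 -0.383  0.1  ]
kettlebase [0.777 0.046 0.   ]
pink [ 0.433 -0.508  0.05 ]
[ 0.4304256  -0.09312307  1.38399295] [ 0.60770598 -0.66329004  1.21683938]
[[83, 143, 197], [82, 141, 196], [81, 139, 192], [72, 125, 173], [44, 76, 119]]
blue (355.56292724609375, 228.77972412109375) 12.998834609985352 [ 0.4345 -0.2295  0.104 ]
redl (288.98907470703125, 226.5601043701172) 12.472891807556152 [ 0.4419 -0.0193  0.104 ]
```

Request:
{"method": "play_rows", "body": {"deltas": [1,0,0,0,-10.7,1,0,0,0,-10.7,1,0,0,0,-10.7,1,0,0,0,-10.7,1,0,0,0,-10.7,1,0,0,0,-10.7,1,0,0,0,-10.7,1,0,0,0,0]}}

```text
clock: 1.2
eef_pos: [0.1313, -0.4804, 0.2285]
tool_rot: [1.0, 0.006, -0.001, -0.003]
ft_force: [0.6, -0.1, -0.1]
grip_width: 0.0854
```

Request:
{"method": "play_rows", "body": {"deltas": [1,0.5,-0.75,0,0,1,0.5,-0.75,0,0,1,0.5,-0.75,0,0,1,0.5,-0.75,0,0,1,0.5,-0.75,0,0,1,0.5,-0.75,0,0,1,0.5,-0.75,0,0,1,0.5,-0.75,0,0,1,0.5,-0.75,0,0,1,0.5,-0.75,0,0,1,0,0,0,0]}}

```text
clock: 2.58
eef_pos: [0.4436, -0.0196, 0.2308]
tool_rot: [1.0, -0.015, 0.002, -0.002]
ft_force: [0.1, -1.2, -0.8]
grip_width: 0.0853
```

```bash
python3 - <<'E'
from h import *
c=vision.camera("wrist"); cv2.imwrite("pics/w0.png",c["color"]); print(c["intrinsics"],ray(c,(320,200),1))
R,_=cv2.Rodrigues(np.array(c["rvec"]))
for p in((.440,-.019,.13),(.435,-.23,.13),(.60,-.098,.13)):
    v=R@np.array(p)+np.array(c["tvec"]).ravel(); th=np.arctan2(np.hypot(v[0],v[1]),v[2]); K=c["intrinsics"]; print(p,K[:2,2]+K[0,0]*th*v[:2]/np.hypot(v[0],v[1]))
E
```

```text
[[309.70691629   0.         319.53233066]
 [  0.         309.70691629 201.07315737]
 [  0.           0.           1.        ]] (array([0.44504163, 0.05185952, 0.37300888]), array([-0.00272084, -0.27606427, -0.96113533]))
(0.44, -0.019, 0.13) [314.71508481 201.40763011]
(0.435, -0.23, 0.13) [317.27908581 379.61338194]
(0.6, -0.098, 0.13) [478.8411609  272.75208003]
```

View pics/w0.png

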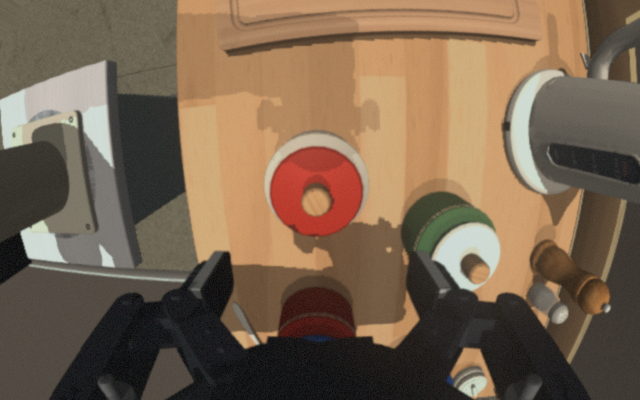

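Wrist view: red knob top at (316,201), where the estimate predicted (314.7,201.4), so it agrees within 1–2 mm. White knob is at (477,269). I'm descending on red.

Request:
{"method": "play_rows", "body": {"deltas": [1,-0.02,0,0.4,0,1,-0.02,0,0.4,0,1,0,0,0.4,0,1,0,0,0.4,0,1,0,0,0.25,0,1,0,0,0.12,0,1,0,0,0.03,0]}}

```text
clock: 3.5
eef_pos: [0.4359, -0.0282, 0.1083]
tool_rot: [1.0, -0.028, 0.001, -0.0]
ft_force: [0.5, 0.3, -0.1]
grip_width: 0.0853
```

Request:
{"method": "play_rows", "body": {"deltas": [1,0.09,-0.15,0,-3,1,0,0,0,0]}}

```text
clock: 3.75
eef_pos: [0.443, -0.0195, 0.1094]
tool_rot: [1.0, -0.001, 0.002, -0.0]
ft_force: [-0.3, 0.4, -0.5]
grip_width: 0.0853
```

Request:
{"method": "play_rows", "body": {"deltas": [0.6,-0.03,0,0,0,0.45,0,0,0,0,0.35,0,0,0,0,0,0,0,0,0,0,0,0,0,0,0,0,0,0,0,0,0,0,0,0]}}

```text
clock: 4.62
eef_pos: [0.4419, -0.0191, 0.1106]
tool_rot: [1.0, -0.0, 0.003, -0.0]
ft_force: [0.2, 0.4, 1.2]
grip_width: 0.0226
```

Request:
{"method": "play_rows", "body": {"deltas": [0,0,0,0,0,0,0,0,-0.1,0,0,0,0,-0.2,0,0,0,0,-0.3,0,0,0,0,-0.4,0,0,0,0,-0.4,0,0,0,0,-0.2,0,0,0,0,0,0]}}

```text
clock: 5.62
eef_pos: [0.4403, -0.0192, 0.2115]
tool_rot: [1.0, -0.0, 0.003, -0.0]
ft_force: [0.1, -0.2, -1.2]
grip_width: 0.0228
```

```bash
python3 - <<'E'
from h import *
print(bot.get_obs()['ft_force'])
c=vision.camera("wrist"); cv2.imwrite("pics/w1.png",c["color"])
E
```

```text
[ 0.08586493 -0.17145722 -1.23731878]
```

View pics/w1.png

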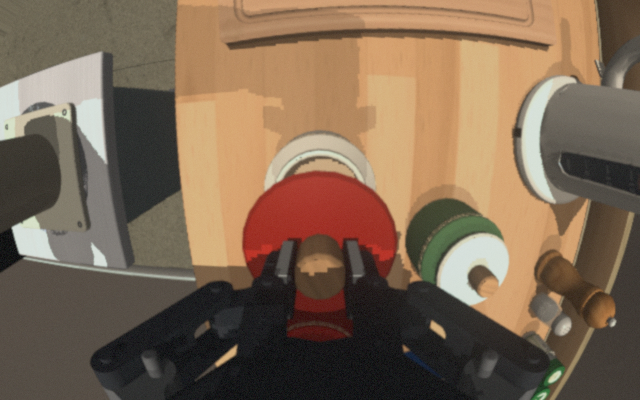

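The red lid is held level and the white canister's open mouth shows at (320,170). Next is the board.

Request:
{"method": "play_rows", "body": {"deltas": [0,0.1,-0.3,0,0,0,0.19,-0.6,0,0,0,0.19,-0.7,0,0,0,0.19,-0.7,0,0,0,0.19,-0.7,0,0,0,0.19,-0.7,0,0,0,0.19,-0.7,0,0,0,0.1,-0.5,0,0,0,0,-0.1,0,0,0,0,0,0,0]}}

```text
clock: 6.92
eef_pos: [0.517, 0.2868, 0.1955]
tool_rot: [1.0, -0.002, -0.009, 0.005]
ft_force: [-0.1, -1.3, -1.9]
grip_width: 0.0229
```

Request:
{"method": "play_rows", "body": {"deltas": [0,0,0,0.4,0,0,0,0,0.5,0,0,0,0,0.5,0,0,0,0,0.5,0,0,0,0,0.4,0,0,0,0,0,0]}}

```text
clock: 7.68
eef_pos: [0.513, 0.276, 0.0538]
tool_rot: [1.0, -0.007, -0.01, 0.007]
ft_force: [-0.0, 0.0, -0.8]
grip_width: 0.0221
```

Request:
{"method": "play_rows", "body": {"deltas": [0,0,0,0.05,0,0,0,0,0.03,0,0,0,0,0.02,0]}}

```text
clock: 8.05
eef_pos: [0.515, 0.2755, 0.0508]
tool_rot: [1.0, -0.007, -0.008, 0.006]
ft_force: [0.1, -0.4, -1.0]
grip_width: 0.0226
```

Request:
{"method": "play_rows", "body": {"deltas": [0,0,0,0.05,0,0,0,0,0.03,0,0,0,0,0.02,0]}}

```text
clock: 8.43
eef_pos: [0.5155, 0.2758, 0.0469]
tool_rot: [1.0, -0.007, -0.007, 0.005]
ft_force: [-4.2, -2.5, 9.4]
grip_width: 0.0225
```

Request:
{"method": "play_rows", "body": {"deltas": [0.35,0,0,0,0,0.5,0,0,0,0,0.8,0,0,0,0,1,0,0,0,0,1,0,0,0,0,1,0,0,-0.3,0,1,0,0,-0.6,0,1,0,0,-0.7,0,1,0,0,-0.7,0,1,0,0,-0.7,0,1,0,0,-0.3,0]}}

```text
clock: 9.8
eef_pos: [0.517, 0.2775, 0.248]
tool_rot: [1.0, -0.007, -0.009, 0.007]
ft_force: [-0.1, 1.0, 0.1]
grip_width: 0.0855
```

Request:
{"method": "play_rows", "body": {"deltas": [1,0.1,0.4,0,0,1,0.13,0.65,0,0,1,0.13,0.65,0,0,1,0.14,0.65,0,0,1,0.14,0.65,0,0,1,0.14,0.65,0,0,1,0.14,0.65,0,0,1,0.14,0.65,0,0,1,0.14,0.65,0,0,1,0.1,0.5,0,0,1,0.05,0.1,0,0,1,0,0,0,0]}}

```text
clock: 11.3
eef_pos: [0.5967, -0.1053, 0.2527]
tool_rot: [1.0, -0.006, -0.006, 0.005]
ft_force: [-0.4, 0.9, 0.5]
grip_width: 0.0857
```

```bash
cat >> h.py <<'E'
def proj(c,p):
    R,_=cv2.Rodrigues(np.array(c["rvec"])); K=c["intrinsics"]
    v=R@np.array(p)+np.array(c["tvec"]).ravel(); h=np.hypot(v[0],v[1]); return K[:2,2]+K[0,0]*np.arctan2(h,v[2])*v[:2]/h
E
python3 - <<'E'
from h import *
c=vision.camera("wrist"); cv2.imwrite("pics/w2.png",c["color"])
print(proj(c,(.6,-.098,.134)),proj(c,(.441,-.019,.096)),bot.get_obs()['eef_pos'])
E
```

```text
[325.19877521 186.36321452] [169.70784427 106.00795791] [ 0.59655922 -0.10492826  0.25272947]
```

View pics/w2.png

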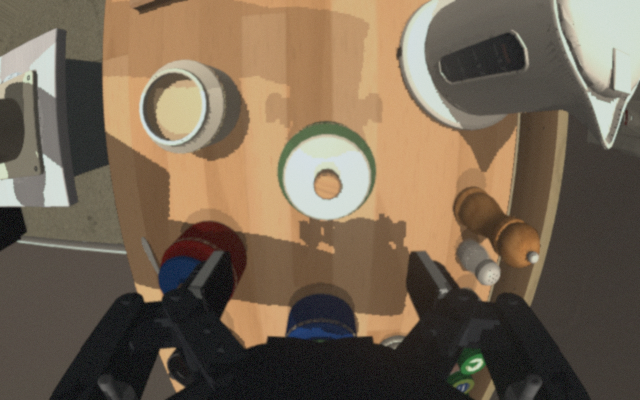

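```bash
python3 - <<'E'
from h import *
c=vision.camera("wrist"); im=c["color"]
print(onplane(c,(327,184),.134,1).round(4))
cr=im[50:165,120:250]; cv2.imwrite("pics/w2c.png",cv2.resize(cr,None,fx=5,fy=5,interpolation=cv2.INTER_CUBIC))
# drawn check: expected outer/inner rim at candidate
for p in((.441,-.019),(.4425,-.0195)):
    a=np.linspace(0,2*np.pi,60); q=np.array([proj(c,(p[0]+.041*np.cos(t),p[1]+.041*np.sin(t),.096)) for t in a]); print(p,q.min(0).round(1),q.max(0).round(1))
    q=np.array([proj(c,(p[0]+.036*np.cos(t),p[1]+.036*np.sin(t),.096)) for t in a]); print(' in',p,q.min(0).round(1),q.max(0).round(1))
E
```

```text
[ 0.6014 -0.0956  0.134 ]
(0.441, -0.019) [138.1  67.2] [205.5 145.1]
 in (0.441, -0.019) [141.7  72. ] [201.  140.4]
(0.4425, -0.0195) [139.2  67.5] [206.9 145.5]
 in (0.4425, -0.0195) [142.9  72.2] [202.3 140.8]
```

View pics/w2c.png

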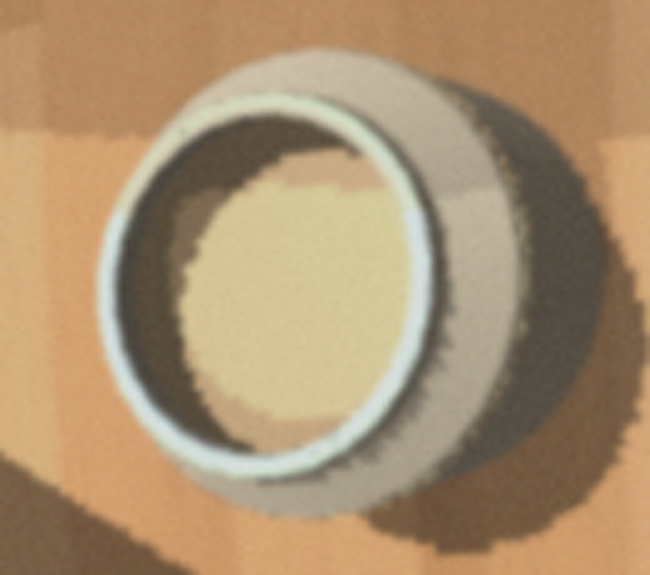

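Request:
{"method": "play_rows", "body": {"deltas": [1,0.03,-0.06,0.3,0,1,0.03,-0.06,0.4,0,1,0.03,-0.06,0.4,0,1,0.03,-0.06,0.4,0,1,0.03,-0.06,0.4,0,1,0,-0.02,0.2,0,1,0,0,0.1,0,1,0,0,0,0]}}

```text
clock: 12.4
eef_pos: [0.605, -0.076, 0.1201]
tool_rot: [1.0, 0.002, -0.004, 0.004]
ft_force: [-0.0, 0.5, -0.3]
grip_width: 0.0855
```

Request:
{"method": "play_rows", "body": {"deltas": [1,-0.06,0.17,0,0,1,0,0.16,0,0,1,0,0,0.1,0,1,0,0,0.06,0]}}

```text
clock: 12.9
eef_pos: [0.6028, -0.0987, 0.1132]
tool_rot: [1.0, 0.001, -0.001, 0.005]
ft_force: [0.4, 0.5, -0.9]
grip_width: 0.0855
```

Request:
{"method": "play_rows", "body": {"deltas": [0.6,-0.03,-0.05,0.05,0,0.45,0,0,0.02,0,0.35,0,0,0,0,0,0,0,0,0,0,0,0,0,0,0,0,0,0,0,0,0,0,0,0]}}

```text
clock: 13.78
eef_pos: [0.6007, -0.095, 0.1083]
tool_rot: [1.0, 0.001, -0.002, 0.005]
ft_force: [-0.0, 0.1, 0.2]
grip_width: 0.0228
```

Offset between TCP and lid is 0.0243. Lifting.

Request:
{"method": "play_rows", "body": {"deltas": [0,0,0,-0.1,0,0,0,0,-0.2,0,0,0,0,-0.3,0,0,0,0,-0.4,0,0,0,0,-0.4,0,0,0,0,-0.2,0,0,0,0,0,0]}}

```text
clock: 14.65
eef_pos: [0.6011, -0.094, 0.2103]
tool_rot: [1.0, 0.001, -0.001, 0.005]
ft_force: [-0.3, 0.5, -1.8]
grip_width: 0.023
```

Request:
{"method": "play_rows", "body": {"deltas": [0,-0.3,-0.13,0,0,0,-0.5,-0.25,0,0,0,-0.5,-0.25,0,0,0,-0.5,-0.25,0,0,0,-0.5,-0.2,0,0,0,-0.3,-0.15,0,0,0,-0.04,0,0,0,0,0,0,0,0]}}

```text
clock: 15.65
eef_pos: [0.4341, -0.0186, 0.2029]
tool_rot: [1.0, 0.001, -0.007, 0.004]
ft_force: [-0.4, -0.0, -1.2]
grip_width: 0.0229
```

```bash
python3 - <<'E'
from h import *
c=vision.camera("wrist"); im=c["color"]; cv2.imwrite("pics/w3.png",im)
for p in((.6014,-.0956),):
  for r in(.041,.036):
    a=np.linspace(0,2*np.pi,60); q=np.array([proj(c,(p[0]+r*np.cos(t),p[1]+r*np.sin(t),.096)) for t in a]); print(p,q.min(0).round(1),q.max(0).round(1))
print(proj(c,(.4425,-.02,.096)))
E
```

```text
(0.6014, -0.0956) [449.3 235.1] [518. 305.]
(0.6014, -0.0956) [453.9 239.8] [514.2 301.2]
[331.55295682 200.0214234 ]
```

View pics/w3.png

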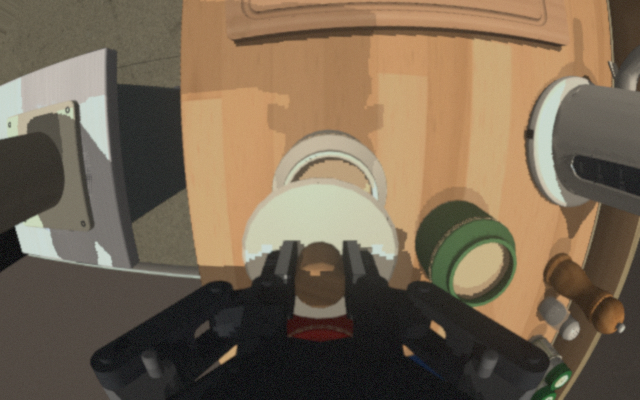

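Request:
{"method": "play_rows", "body": {"deltas": [0,0.1,0,0.2,0,0,0.04,0,0.3,0,0,0,0,0.3,0,0,0,0,0.25,0,0,0,0,0.15,0,0,0,0,0,0]}}

```text
clock: 16.45
eef_pos: [0.4462, -0.021, 0.1239]
tool_rot: [1.0, -0.0, -0.008, 0.004]
ft_force: [0.4, -0.7, -1.8]
grip_width: 0.0228
```

Request:
{"method": "play_rows", "body": {"deltas": [0,-0.06,0.02,0,0,0,0,0,0.08,0,0,0,0,0.08,0,0,0,0,0.06,0]}}

```text
clock: 16.95
eef_pos: [0.445, -0.0209, 0.1152]
tool_rot: [1.0, -0.0, -0.004, 0.003]
ft_force: [-6.9, 4.0, 19.0]
grip_width: 0.023
```

Request:
{"method": "play_rows", "body": {"deltas": [0,0,0,-0.1,0,0,-0.06,-0.03,0,0,0,0,0,0,0]}}

```text
clock: 17.32
eef_pos: [0.4417, -0.0189, 0.1222]
tool_rot: [1.0, 0.0, -0.002, 0.003]
ft_force: [-0.9, 0.0, -1.4]
grip_width: 0.0226
```

Request:
{"method": "play_rows", "body": {"deltas": [0,-0.01,0,0.06,0,0,0,0,0.06,0,0,0,0,0.03,0]}}

```text
clock: 17.7
eef_pos: [0.4409, -0.0187, 0.112]
tool_rot: [1.0, 0.0, -0.003, 0.002]
ft_force: [0.3, 1.8, -0.8]
grip_width: 0.0226
```

Request:
{"method": "play_rows", "body": {"deltas": [0,0,0,0.03,0,0,0,0,0.03,0]}}

```text
clock: 17.95
eef_pos: [0.4409, -0.0189, 0.1081]
tool_rot: [1.0, -0.0, -0.003, 0.003]
ft_force: [-5.5, 0.1, 16.5]
grip_width: 0.0227
```

Seated at the expected height. Release, lift, and go to the green lid.

Request:
{"method": "play_rows", "body": {"deltas": [0.35,0,0,-0.01,0,0.5,0,0,0,0,0.8,0,0,0,0,1,0,0,0,0,1,0,0,-0.1,0,1,0,0,-0.4,0,1,0,0,-0.6,0,1,0,0,-0.6,0,1,0,0,-0.4,0,1,0,0,0,0]}}

```text
clock: 19.2
eef_pos: [0.4416, -0.0185, 0.2403]
tool_rot: [1.0, -0.0, -0.002, 0.003]
ft_force: [-0.1, -0.9, -0.2]
grip_width: 0.0854
```

Request:
{"method": "play_rows", "body": {"deltas": [1,0.2,0.4,0,0,1,0.3,0.65,0,0,1,0.3,0.65,0,0,1,0.3,0.65,0,0,1,0.3,0.65,0,0,1,0.3,0.65,0,0,1,0.3,0.65,0,0,1,0.3,0.65,0,0,1,0.2,0.4,0,0,1,0,0,0,0,1,0,0,0,0]}}

```text
clock: 20.58
eef_pos: [0.5911, -0.3464, 0.2235]
tool_rot: [1.0, 0.001, -0.012, -0.002]
ft_force: [-0.4, -0.6, 0.2]
grip_width: 0.0856
```

```bash
python3 - <<'E'
from h import *
c=vision.camera("wrist"); im=c["color"]; cv2.imwrite("pics/w4.png",im)
print(proj(c,(.592,-.347,.134)),bot.get_obs()['eef_pos'])
for p in((.6014,-.0956),):
  for r in(.041,):
    a=np.linspace(0,2*np.pi,60); q=np.array([proj(c,(p[0]+r*np.cos(t),p[1]+r*np.sin(t),.096)) for t in a]); print(p,q.min(0).round(1),q.max(0).round(1))
E
```

```text
[323.54872005 206.854765  ] [ 0.59099876 -0.34625206  0.22347313]
(0.6014, -0.0956) [290.3 -98.5] [378.9 -33.2]
```

View pics/w4.png

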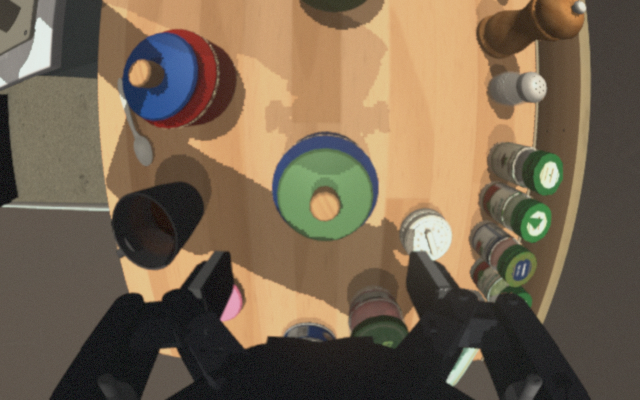

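Green knob is at (325,204), so world (0.593,−0.345). The white jar beside it is low.

Request:
{"method": "play_rows", "body": {"deltas": [1,0.02,-0.02,0.2,0,1,0.02,0,0.35,0,1,0,0,0.35,0,1,0,0,0.35,0,1,0,0,0.3,0,1,0,0,0.15,0,1,0,0,0,0]}}

```text
clock: 21.5
eef_pos: [0.5898, -0.3368, 0.118]
tool_rot: [1.0, 0.005, -0.012, -0.003]
ft_force: [-0.2, -0.0, -0.0]
grip_width: 0.0854
```

Request:
{"method": "play_rows", "body": {"deltas": [1,0.05,0.13,0,0,1,0,0,0,0,1,0,0,0.1,0,1,0,0,0.03,0]}}

```text
clock: 22.0
eef_pos: [0.5944, -0.346, 0.1124]
tool_rot: [1.0, 0.005, -0.01, -0.001]
ft_force: [-0.4, 0.0, 0.6]
grip_width: 0.0852
```

Request:
{"method": "play_rows", "body": {"deltas": [0.6,-0.02,0,0.05,0,0.45,0,0,0,0,0.35,0,0,0,0,0,0,0,0,0,0,0,0,0,0,0,0,0,0,0,0,0,0,0,0]}}

```text
clock: 22.88
eef_pos: [0.593, -0.3459, 0.1094]
tool_rot: [1.0, 0.005, -0.01, -0.001]
ft_force: [0.4, 0.2, -0.7]
grip_width: 0.0227
```

Offset 0.0254. Lift, then go to the green canister at about (0.601,−0.097).

Request:
{"method": "play_rows", "body": {"deltas": [0,0,0,-0.1,0,0,0,0,-0.2,0,0,0,0,-0.3,0,0,0,0,-0.4,0,0,0,0,-0.4,0,0,0,0,-0.2,0,0,0,0,0,0]}}

```text
clock: 23.75
eef_pos: [0.595, -0.346, 0.2107]
tool_rot: [1.0, 0.005, -0.01, -0.001]
ft_force: [-0.8, 0.6, -1.5]
grip_width: 0.023
```

Request:
{"method": "play_rows", "body": {"deltas": [0,0,-0.3,0,0,0,0.02,-0.5,0,0,0,0.02,-0.5,0,0,0,0.02,-0.5,0,0,0,0.02,-0.5,0,0,0,0.02,-0.5,0,0,0,0.02,-0.5,0,0,0,0.02,-0.5,0,0,0,0,-0.3,0,0,0,0,0,0,0,0,0,0,0,0]}}

```text
clock: 25.12
eef_pos: [0.5917, -0.0807, 0.2]
tool_rot: [1.0, 0.008, -0.02, -0.006]
ft_force: [-0.2, -0.4, -1.4]
grip_width: 0.0226
```

Request:
{"method": "play_rows", "body": {"deltas": [0,0.08,0.14,0,0,0,0.08,0.14,0,0,0,0,0,0,0]}}

```text
clock: 25.5
eef_pos: [0.6024, -0.1016, 0.1991]
tool_rot: [1.0, 0.006, -0.02, -0.006]
ft_force: [0.1, -0.6, -1.6]
grip_width: 0.0228
```

Request:
{"method": "play_rows", "body": {"deltas": [0,0,-0.07,0.2,0,0,0,0,0.3,0,0,0,0,0.3,0,0,0,0,0.25,0,0,0,0,0.12,0,0,0,0,0,0]}}

```text
clock: 26.25
eef_pos: [0.5981, -0.0959, 0.1235]
tool_rot: [1.0, 0.005, -0.022, -0.007]
ft_force: [-0.3, 0.7, -1.2]
grip_width: 0.0229
```

Request:
{"method": "play_rows", "body": {"deltas": [0,0.06,0.02,0,0,0,0,0,0,0,0,0,0,0.06,0,0,0,0,0.06,0]}}

```text
clock: 26.75
eef_pos: [0.6036, -0.0974, 0.1182]
tool_rot: [1.0, 0.005, -0.019, -0.006]
ft_force: [0.3, 0.0, -1.2]
grip_width: 0.0226
```

Request:
{"method": "play_rows", "body": {"deltas": [0,-0.02,0,0.05,0,0,0,0,0.04,0,0,0,0,0.02,0]}}

```text
clock: 27.12
eef_pos: [0.6016, -0.0973, 0.1108]
tool_rot: [1.0, 0.005, -0.02, -0.006]
ft_force: [0.0, 0.1, -1.2]
grip_width: 0.0226
```

Request:
{"method": "play_rows", "body": {"deltas": [0,0,0,0.03,0,0,0,0,0.02,0]}}

```text
clock: 27.38
eef_pos: [0.6016, -0.0971, 0.1098]
tool_rot: [1.0, 0.005, -0.019, -0.006]
ft_force: [-3.1, 0.1, 5.3]
grip_width: 0.0231
```

Request:
{"method": "play_rows", "body": {"deltas": [0,0,0,0.02,0,0,0,0,0.02,0]}}

```text
clock: 27.62
eef_pos: [0.6015, -0.0971, 0.1097]
tool_rot: [1.0, 0.005, -0.018, -0.006]
ft_force: [-3.0, 0.5, 6.2]
grip_width: 0.0227
```

Contact at the seated height. Open and lift slowly, then go to the blue lid (0.4345,−0.2295).

Request:
{"method": "play_rows", "body": {"deltas": [0.35,0,0,0,0,0.5,0,0,0,0,0.8,0,0,0,0,1,0,0,0,0,1,0,0,-0.1,0,1,0,0,-0.4,0,1,0,0,-0.6,0,1,0,0,-0.6,0,1,0,0,-0.4,0,1,0,0,0,0]}}

```text
clock: 28.88
eef_pos: [0.6068, -0.0988, 0.2398]
tool_rot: [1.0, 0.005, -0.018, -0.006]
ft_force: [0.4, -0.1, -0.1]
grip_width: 0.0854
```

Request:
{"method": "play_rows", "body": {"deltas": [1,-0.2,0.2,0,0,1,-0.4,0.32,0,0,1,-0.4,0.32,0,0,1,-0.4,0.32,0,0,1,-0.4,0.32,0,0,1,-0.4,0.32,0,0,1,-0.4,0.32,0,0,1,-0.2,0.2,0,0,1,0,0,0,0,1,0,0,0,0]}}

```text
clock: 30.12
eef_pos: [0.4224, -0.245, 0.2317]
tool_rot: [1.0, 0.004, -0.029, -0.009]
ft_force: [-0.6, 1.4, -0.3]
grip_width: 0.0853
```

```bash
python3 - <<'E'
from h import *
c=vision.camera("wrist"); im=c["color"]; cv2.imwrite("pics/w5.png",im)
print(proj(c,(.4345,-.2295,.134)),bot.get_obs()['eef_pos'])
for p,z in(((.593,-.346),.096),((.6015,-.097),.104)):
  for r in(.041,.0435):
    a=np.linspace(0,2*np.pi,60); q=np.array([proj(c,(p[0]+r*np.cos(t),p[1]+r*np.sin(t),z)) for t in a]); print(p,r,q.min(0).round(1),q.max(0).round(1))
E
```

```text
[342.19289685 186.48625494] [ 0.42245937 -0.24490475  0.23169751]
(0.593, -0.346) 0.041 [445.5 252.4] [510.3 315.5]
(0.593, -0.346) 0.0435 [443.3 250.3] [512.1 317.2]
(0.6015, -0.097) 0.041 [479.1  11.1] [547.4  92.2]
(0.6015, -0.097) 0.0435 [476.7   8.8] [549.2  94.8]
```

View pics/w5.png

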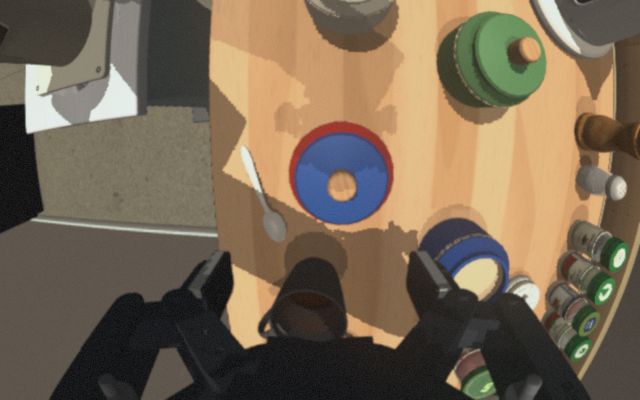

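Wrist view: blue knob is at (342,186), exactly as predicted. The green lid sits on the green canister, at (500,60), and the blue canister mouth is open at (478,285). The tool has drifted to about 3° of tilt, so I'll move more gently and watch it.

Request:
{"method": "play_rows", "body": {"deltas": [1,0.08,-0.07,0,0,1,0.08,-0.07,0,0,1,0.08,-0.07,0,0,1,0.08,-0.05,0,0,1,0,0,0,0]}}

```text
clock: 30.8
eef_pos: [0.445, -0.2261, 0.2304]
tool_rot: [1.0, 0.006, -0.029, -0.01]
ft_force: [-0.5, -0.3, -0.5]
grip_width: 0.0854
```

Request:
{"method": "play_rows", "body": {"deltas": [1,0,0,0.2,0,1,0,0,0.3,0,1,0,0,0.3,0,1,0,0,0.3,0,1,0,0,0.3,0,1,0,0,0.3,0,1,0,0,0.15,0,1,0,0,0,0]}}

```text
clock: 31.8
eef_pos: [0.4348, -0.2241, 0.1116]
tool_rot: [0.999, 0.005, -0.031, -0.01]
ft_force: [-0.5, -0.2, 0.2]
grip_width: 0.0853
```

Request:
{"method": "play_rows", "body": {"deltas": [1,0,0.08,0.02,0,0.6,0,0,0,0,0.45,0,0,0,0,0.35,0,0,0,0,0,0,0,0,0,0,0,0,0,0,0,0,0,0,0,0,0,0,0,0]}}

```text
clock: 32.8
eef_pos: [0.4362, -0.2301, 0.1129]
tool_rot: [1.0, 0.005, -0.029, -0.009]
ft_force: [-0.4, 0.1, 0.6]
grip_width: 0.0232
```

Request:
{"method": "play_rows", "body": {"deltas": [0.4,0,0,0,0,0.4,0,0,0.05,0,0.4,0,0,0.02,0,0.3,0,0,0,0,0,0,0,0,0,0,0,0,0,0,0,0,0,0,0]}}

```text
clock: 33.67
eef_pos: [0.4361, -0.23, 0.1088]
tool_rot: [1.0, 0.005, -0.029, -0.009]
ft_force: [0.5, 0.9, 0.6]
grip_width: 0.0231
```

Request:
{"method": "play_rows", "body": {"deltas": [0,0,0,-0.1,0,0,0,0,-0.2,0,0,0,0,-0.3,0,0,0,0,-0.4,0,0,0,0,-0.4,0,0,0,0,-0.2,0,0,0,0,0,0]}}

```text
clock: 34.55
eef_pos: [0.4417, -0.2317, 0.2091]
tool_rot: [1.0, 0.005, -0.029, -0.009]
ft_force: [0.3, 0.5, -1.8]
grip_width: 0.023
```

Request:
{"method": "play_rows", "body": {"deltas": [0,0.15,0.13,0,0,0,0.25,0.2,0,0,0,0.25,0.2,0,0,0,0.25,0.2,0,0,0,0.25,0.2,0,0,0,0.25,0.2,0,0,0,0.25,0.2,0,0,0,0.25,0.2,0,0,0,0.25,0.2,0,0,0,0.15,0.1,0,0,0,0.1,0.1,0,0,0,0,0,0,0]}}

```text
clock: 36.05
eef_pos: [0.5899, -0.352, 0.1754]
tool_rot: [0.999, 0.004, -0.041, -0.015]
ft_force: [0.4, 0.4, -1.7]
grip_width: 0.0235
```

Tilt has grown to about 5°, leaning radially toward the base. I have plenty of time, so I'll raise the tool and find out which motions drive the drift and which reverse it.

Request:
{"method": "play_rows", "body": {"deltas": [0,0,0,-0.5,0,0,0,0,-0.6,0,0,0,0,-0.3,0,0,0,0,0,0]}}

```text
clock: 36.55
eef_pos: [0.5955, -0.354, 0.2553]
tool_rot: [0.999, 0.004, -0.045, -0.018]
ft_force: [0.0, -0.5, -1.8]
grip_width: 0.0227
```

Request:
{"method": "play_rows", "body": {"deltas": [0,-0.5,-0.3,0,0,0,-0.5,-0.3,0,0,0,-0.5,-0.3,0,0,0,0,0,0,0,0,0,0,0,0]}}

```text
clock: 37.17
eef_pos: [0.5004, -0.2979, 0.2539]
tool_rot: [0.998, 0.004, -0.051, -0.022]
ft_force: [0.6, -0.3, -1.5]
grip_width: 0.0227
```

Request:
{"method": "play_rows", "body": {"deltas": [0,0.5,0.3,0,0,0,0.5,0.3,0,0,0,0.5,0.3,0,0,0,0,0,0,0,0,0,0,0,0]}}

```text
clock: 37.8
eef_pos: [0.5945, -0.3534, 0.2346]
tool_rot: [0.998, 0.004, -0.053, -0.023]
ft_force: [-0.1, 1.0, -1.7]
grip_width: 0.0228
```

Request:
{"method": "play_rows", "body": {"deltas": [0,0.35,0.2,0,0,0,0.35,0.2,0,0,0,0.35,0.2,0,0,0,0,0,0,0]}}

```text
clock: 38.3
eef_pos: [0.6416, -0.3796, 0.2172]
tool_rot: [0.998, 0.004, -0.051, -0.022]
ft_force: [0.3, 0.5, -1.5]
grip_width: 0.0228
```

```bash
python3 - <<'E'
from h import *
o=bot.get_obs(); print(o['joint_pos'].round(3),o['joint_vel'].round(3),o['tau'].round(1),o['eef_pos'].round(4),o['tool_rot'].round(4),o['joint_pos'][1:4].sum())
E
```

```text
[-0.528  0.998  1.267  1.949 -0.015  1.035] [-0.001 -0.002 -0.022  0.023  0.001 -0.001] [  0.  -64.8  23.6   0.6  -0.    0. ] [ 0.6416 -0.3796  0.2172] [ 0.9985  0.0042 -0.0509 -0.0216] 4.214654166957223
```

Request:
{"method": "play_rows", "body": {"deltas": [0,0.3,0.17,0,0,0,0.3,0.17,0,0,0,0,0,0,0]}}

```text
clock: 38.67
eef_pos: [0.6589, -0.3887, 0.2069]
tool_rot: [0.999, 0.004, -0.035, -0.012]
ft_force: [-0.6, 0.6, -1.4]
grip_width: 0.0233
```

```bash
python3 - <<'E'
from h import *
o=bot.get_obs(); print(o['joint_pos'].round(3),o['eef_pos'].round(4),o['tool_rot'].round(4))
E
```

```text
[-0.527  1.013  1.275  1.906 -0.015  1.035] [ 0.6589 -0.3887  0.2069] [ 0.9993  0.0043 -0.0353 -0.0123]
```

Pushing outward at the reach limit (j3 at its end) levels the tool again. I'll continue that way.

Request:
{"method": "play_rows", "body": {"deltas": [0,0.3,0.17,0,0,0,0.3,0.17,0,0,0,0,0,0,0]}}

```text
clock: 39.05
eef_pos: [0.6749, -0.3971, 0.1931]
tool_rot: [1.0, 0.004, -0.022, -0.005]
ft_force: [0.8, -0.7, -1.0]
grip_width: 0.0228
```

Request:
{"method": "play_rows", "body": {"deltas": [0,0.3,0.17,-0.2,0,0,0.3,0.17,-0.2,0,0,0,0,0,0]}}

```text
clock: 39.42
eef_pos: [0.685, -0.4016, 0.2015]
tool_rot: [1.0, 0.005, -0.007, 0.005]
ft_force: [0.7, -0.1, -1.5]
grip_width: 0.023
```

Request:
{"method": "play_rows", "body": {"deltas": [0,0.3,0.17,-0.2,0,0,0.15,0.08,-0.1,0,0,0,0,0,0]}}

```text
clock: 39.8
eef_pos: [0.6923, -0.4046, 0.2094]
tool_rot: [1.0, 0.005, 0.006, 0.012]
ft_force: [0.0, 0.5, -1.4]
grip_width: 0.0227
```

Request:
{"method": "play_rows", "body": {"deltas": [0,-0.2,-0.12,0,0,0,-0.3,-0.18,0,0,0,-0.3,-0.18,0,0,0,-0.3,-0.18,0,0,0,-0.3,-0.18,0,0,0,-0.2,-0.12,0,0,0,0,0,0,0]}}

```text
clock: 40.67
eef_pos: [0.5937, -0.3468, 0.2061]
tool_rot: [1.0, 0.005, 0.007, 0.013]
ft_force: [-0.1, -1.0, -1.5]
grip_width: 0.0233
```

```bash
python3 - <<'E'
from h import *
c=vision.camera("wrist"); cv2.imwrite("pics/w6.png",c["color"]); print(bot.get_obs()['tool_rot'])
p=(.593,-.3455)
for r in(.036,.041):
    a=np.linspace(0,2*np.pi,60); q=np.array([proj(c,(p[0]+r*np.cos(t),p[1]+r*np.sin(t),.096)) for t in a]); print(p,r,q.min(0).round(1),q.max(0).round(1))
E
```

```text
[0.99988053 0.0045909  0.00724735 0.01285792]
(0.593, -0.3455) 0.036 [274.5 151.4] [359.5 232.9]
(0.593, -0.3455) 0.041 [268.7 145.3] [365.3 238.1]
```

View pics/w6.png

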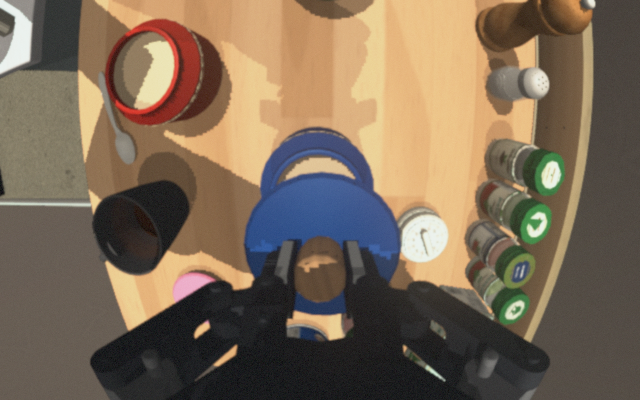

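Blue lid is held level above the blue mouth: the rim spans x≈270–366 and 269–365 was predicted. Red canister is at (150,70).

Request:
{"method": "play_rows", "body": {"deltas": [0,0,0,0.2,0,0,0,0,0.3,0,0,0,0,0.3,0,0,0,0,0.3,0,0,0,0,0.2,0,0,0,0,0,0]}}

```text
clock: 41.48
eef_pos: [0.598, -0.3508, 0.12]
tool_rot: [1.0, 0.005, 0.007, 0.012]
ft_force: [-0.1, -0.3, -2.3]
grip_width: 0.0227
```

Correct by x −4 mm, y +5 mm.

Request:
{"method": "play_rows", "body": {"deltas": [0,-0.07,-0.08,-0.03,0,0,0,0,0,0,0,0,0,0.05,0,0,0,0,0.04,0]}}

```text
clock: 41.98
eef_pos: [0.5952, -0.3466, 0.1189]
tool_rot: [1.0, 0.005, 0.009, 0.014]
ft_force: [1.8, 0.3, -0.8]
grip_width: 0.0229
```

Request:
{"method": "play_rows", "body": {"deltas": [0,-0.03,-0.02,0,0,0,0,0,0.06,0,0,0,0,0.04,0]}}

```text
clock: 42.35
eef_pos: [0.5934, -0.3456, 0.1128]
tool_rot: [1.0, 0.005, 0.009, 0.014]
ft_force: [-0.0, 1.0, -1.7]
grip_width: 0.0228
```

Request:
{"method": "play_rows", "body": {"deltas": [0,0,0,0.05,0,0,0,0,0.03,0]}}

```text
clock: 42.6
eef_pos: [0.5938, -0.3465, 0.1105]
tool_rot: [1.0, 0.005, 0.01, 0.015]
ft_force: [-2.8, 2.5, 8.6]
grip_width: 0.0228
```

Request:
{"method": "play_rows", "body": {"deltas": [0,0,0,0.03,0,0,0,0,0.03,0]}}

```text
clock: 42.85
eef_pos: [0.5938, -0.3465, 0.1106]
tool_rot: [1.0, 0.004, 0.011, 0.015]
ft_force: [-3.2, 1.5, 6.5]
grip_width: 0.0227
```

Request:
{"method": "play_rows", "body": {"deltas": [0.28,0,0,0,0,0.31,0,0,0,0,0.35,0,0,0,0,0.5,0,0,0,0,0.8,0,0,0,0,1,0,0,0,0,1,0,0,-0.1,0,1,0,0,-0.4,0,1,0,0,-0.6,0,1,0,0,-0.6,0,1,0,0,-0.4,0,1,0,0,0,0]}}

```text
clock: 44.35
eef_pos: [0.5913, -0.3427, 0.2417]
tool_rot: [1.0, 0.004, 0.012, 0.016]
ft_force: [1.1, 0.0, -0.7]
grip_width: 0.0853
```

```bash
python3 - <<'E'
from h import *
c=vision.camera("wrist"); print(proj(c,(.5935,-.346,.134)),proj(c,(.4345,-.2295,.096)))
p=(.4345,-.2295)
a=np.linspace(0,2*np.pi,60); q=np.array([proj(c,(p[0]+.041*np.cos(t),p[1]+.041*np.sin(t),.096)) for t in a]); print(q.min(0).round(1),q.max(0).round(1))
s=vision.camera("scene")["color"]
im=c["color"]; cv2.imwrite("pics/w7.png",np.hstack([cv2.resize(im[0:260,60:400],(442,338)),cv2.resize(s[100:340,200:420],(310,338))]))
E
```

```text
[319.41141767 199.1593737 ] [156.51169544  73.61328218]
[123.3  33.3] [194.  114.5]
```

View pics/w7.png

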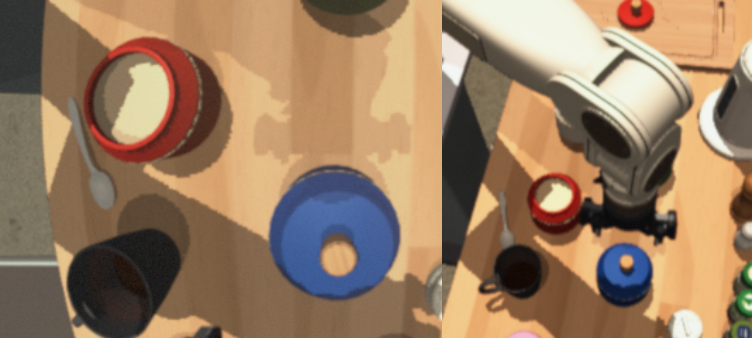

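The blue lid is concentric and level on the blue canister. The red mouth is at about (0.436,−0.230). Fetching the red lid at about (0.515,0.276).

Request:
{"method": "play_rows", "body": {"deltas": [1,-0.05,-0.4,0,0,1,-0.1,-0.7,0,0,1,-0.1,-0.8,0,0,1,-0.1,-0.8,0,0,1,-0.1,-0.8,0,0,1,-0.1,-0.8,0,0,1,-0.1,-0.8,0,0,1,-0.1,-0.8,0,0,1,-0.1,-0.8,0,0,1,-0.1,-0.8,0,0,1,-0.1,-0.8,0,0,1,-0.1,-0.7,0,0]}}

```text
clock: 45.95
eef_pos: [0.5032, 0.2104, 0.1989]
tool_rot: [1.0, 0.001, -0.01, 0.013]
ft_force: [0.4, -0.8, 0.0]
grip_width: 0.085
```

Request:
{"method": "play_rows", "body": {"deltas": [1,0,-0.4,0,0,1,0,0,0,0,1,0,0,0,0]}}

```text
clock: 46.32
eef_pos: [0.4993, 0.2364, 0.1928]
tool_rot: [1.0, 0.003, -0.014, 0.015]
ft_force: [-0.2, -1.1, -0.2]
grip_width: 0.0855
```

```bash
python3 - <<'E'
from h import *
c=vision.camera("wrist"); cv2.imwrite("pics/w8.png",c["color"]); print(proj(c,(.515,.276,.07)),bot.get_obs()['eef_pos'])
hsv=cv2.cvtColor(c["color"],cv2.COLOR_BGR2HSV); m=cv2.inRange(hsv,(0,180,90),(5,255,255))|cv2.inRange(hsv,(174,180,90),(180,255,255))
k=max(cv2.findContours(m,0,1)[0],key=cv2.contourArea); q,r=cv2.minEnclosingCircle(k); print(q,r,onplane(c,q,.04,1))
E
```

```text
[342.50815357 146.14394966] [0.49934212 0.2362329  0.19279171]
(340.5584411621094, 141.28907775878906) 43.064571380615234 [0.5144537  0.27643044 0.04      ]
```

View pics/w8.png

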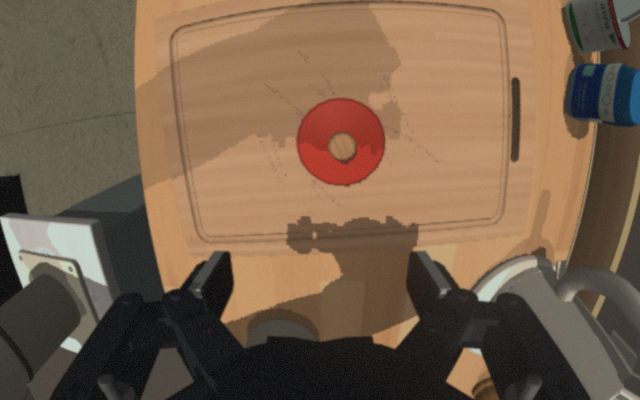

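Request:
{"method": "play_rows", "body": {"deltas": [1,0.1,-0.2,0,0,1,0.1,-0.2,0,0,1,0.1,-0.2,0,0,1,0.03,-0.1,0,0,1,0,0,0,0,1,0,0,0.3,0,1,0,0,0.35,0,1,0,0,0.4,0,1,0,0,0.4,0,1,0,0,0.35,0,1,0,0,0.2,0,1,0,0,0,0]}}

```text
clock: 47.88
eef_pos: [0.5183, 0.2751, 0.069]
tool_rot: [1.0, 0.001, -0.013, 0.015]
ft_force: [-0.3, -0.1, -0.4]
grip_width: 0.0853
```

Request:
{"method": "play_rows", "body": {"deltas": [1,-0.05,-0.03,0.15,0,1,0,0,0.15,0,1,0,0,0.08,0,1,0,0,0,0]}}

```text
clock: 48.38
eef_pos: [0.5157, 0.2771, 0.0469]
tool_rot: [1.0, 0.001, -0.011, 0.014]
ft_force: [0.3, 0.4, 0.5]
grip_width: 0.0856
```

Request:
{"method": "play_rows", "body": {"deltas": [0.6,0,0.02,0.04,0,0.45,0,0,0.02,0,0.35,0,0,0,0,0,0,0,0,0,0,0,0,0,0,0,0,0,0,0,0,0,0,0,0]}}

```text
clock: 49.25
eef_pos: [0.5163, 0.276, 0.044]
tool_rot: [1.0, 0.001, -0.011, 0.014]
ft_force: [-0.7, -0.9, 0.3]
grip_width: 0.0229
```

Request:
{"method": "play_rows", "body": {"deltas": [0,0,0,-0.1,0,0,0,0,-0.3,0,0,0,0,-0.5,0,0,0,0,-0.6,0,0,0,0,-0.6,0,0,0,0,-0.5,0,0,0,0,-0.4,0,0,0,0,-0.1,0,0,0,0,0,0]}}

```text
clock: 50.38
eef_pos: [0.519, 0.2805, 0.2344]
tool_rot: [1.0, 0.001, -0.013, 0.015]
ft_force: [-0.5, 0.1, -2.0]
grip_width: 0.0228
```

Request:
{"method": "play_rows", "body": {"deltas": [0,-0.05,0.3,0,0,0,-0.1,0.6,0,0,0,-0.12,0.7,0,0,0,-0.12,0.7,0,0,0,-0.12,0.7,0,0,0,-0.12,0.7,0,0,0,-0.12,0.7,0,0,0,-0.12,0.7,0,0,0,-0.12,0.7,0,0,0,-0.12,0.7,0,0,0,-0.12,0.7,0,0,0,-0.1,0.5,0,0]}}

```text
clock: 51.88
eef_pos: [0.4209, -0.204, 0.239]
tool_rot: [0.999, 0.0, -0.028, 0.019]
ft_force: [0.5, 0.3, -1.1]
grip_width: 0.0229
```

Request:
{"method": "play_rows", "body": {"deltas": [0,0,0,0,0,0,0,0,0,0]}}

```text
clock: 52.12
eef_pos: [0.4174, -0.2058, 0.2371]
tool_rot: [0.999, -0.003, -0.03, 0.018]
ft_force: [-0.3, 0.2, -1.2]
grip_width: 0.0227
```

Request:
{"method": "play_rows", "body": {"deltas": [0,0.1,0.08,0,0,0,0.1,0.08,0,0,0,0.1,0.08,0,0,0,0.1,0.08,0,0,0,0,0,0,0,0,0,0,0.3,0,0,0,0,0.35,0,0,0,0,0.35,0,0,0,0,0.35,0,0,0,0,0.3,0,0,0,0,0.15,0,0,0,0,0,0]}}

```text
clock: 53.62
eef_pos: [0.4377, -0.2278, 0.1254]
tool_rot: [0.999, -0.0, -0.03, 0.018]
ft_force: [-0.0, 0.4, -1.3]
grip_width: 0.0229
```

Foot is about 6 mm above the rim and centred within 2 mm. Lowering.

Request:
{"method": "play_rows", "body": {"deltas": [0,0,0.02,0.06,0,0,0,0,0.05,0,0,0,0,0.04,0]}}

```text
clock: 54.0
eef_pos: [0.4386, -0.2301, 0.118]
tool_rot: [0.999, -0.0, -0.028, 0.018]
ft_force: [-0.6, -0.4, -2.5]
grip_width: 0.0227
```

Request:
{"method": "play_rows", "body": {"deltas": [0,-0.02,0,0.05,0,0,0,0,0.04,0,0,0,0,0.02,0]}}

```text
clock: 54.38
eef_pos: [0.437, -0.2304, 0.1112]
tool_rot: [0.999, -0.0, -0.028, 0.018]
ft_force: [-0.1, 0.4, -1.6]
grip_width: 0.0228
```

Request:
{"method": "play_rows", "body": {"deltas": [0,0,0,0.03,0,0,0,0,0.03,0,0,0,0,0.02,0]}}

```text
clock: 54.75
eef_pos: [0.437, -0.2308, 0.109]
tool_rot: [0.999, 0.0, -0.027, 0.019]
ft_force: [-3.7, 1.5, 7.1]
grip_width: 0.0232
```

Request:
{"method": "play_rows", "body": {"deltas": [0.28,0,0,0.02,0,0.31,0,0,0,0,0.35,0,0,0,0,0.5,0,0,0,0,0.8,0,0,0,0,1,0,0,0,0,1,0,0,-0.1,0,1,0,0,-0.4,0,1,0,0,-0.6,0,1,0,0,-0.6,0,1,0,0,-0.4,0,1,0,0,0,0]}}

```text
clock: 56.25
eef_pos: [0.4443, -0.226, 0.2392]
tool_rot: [0.999, 0.0, -0.026, 0.019]
ft_force: [0.8, -0.7, 0.2]
grip_width: 0.0851
```

Request:
{"method": "play_rows", "body": {"deltas": [1,-0.3,0.4,-0.1,0,1,-0.4,0.6,-0.1,0,1,-0.4,0.6,-0.1,0,1,-0.4,0.6,-0.1,0,1,-0.4,0.6,0,0,1,-0.3,0.5,0,0,1,-0.1,0.3,0,0,1,0,0,0,0]}}

```text
clock: 57.25
eef_pos: [0.3023, -0.4443, 0.2696]
tool_rot: [0.999, 0.002, -0.031, 0.014]
ft_force: [0.4, -0.6, 0.4]
grip_width: 0.0852
```

```bash
python3 - <<'E'
from h import *
t=vision.camera("top")["color"][130:270,260:460]; s=vision.camera("scene")["color"][140:330,220:400]
cv2.imwrite("pics/f.png",np.vstack([cv2.resize(t,(400,280),interpolation=cv2.INTER_CUBIC)]) )
a=cv2.resize(t,(400,280),interpolation=cv2.INTER_CUBIC); b=cv2.resize(s,(398,420),interpolation=cv2.INTER_CUBIC)
o=np.zeros((420,798,3),np.uint8); o[:280,:400]=a; o[:,400:]=b; cv2.imwrite("pics/f.png",o)
c=dict(t=vision.camera("top"),s=vision.camera("scene"))
P=dict(white=(.441,-.019),green=(.6015,-.097),blue=(.5935,-.346),red=(.437,-.2305))
G=dict(red=((356,228),(279,233)),white=((290,227),(297,167)),green=((314,176),(348,201)),blue=((393,178),(330,286)))
for n,(x,y) in G.items():
    ka,na=knob(c['t'],x);kb,nb=knob(c['s'],y); p,e=cross(ray(c['t'],ka),ray(c['s'],kb)); print(n,p.round(4),P[n],np.round(ka,1),np.round(kb,1),na,nb)
E
```

```text
red [ 0.4349 -0.2308  0.1285] (0.437, -0.2305) [356.5 227.8] [278.6 232.4] 76 82
white [ 0.4389 -0.0227  0.1233] (0.441, -0.019) [289.5 226.7] [296.  166.9] 47 54
green [ 0.5996 -0.0988  0.1284] (0.6015, -0.097) [314.  175.3] [348.2 198.6] 47 61
blue [ 0.5926 -0.3466  0.1239] (0.5935, -0.346) [392.9 177.6] [330.5 285.7] 46 74
```

View pics/f.png

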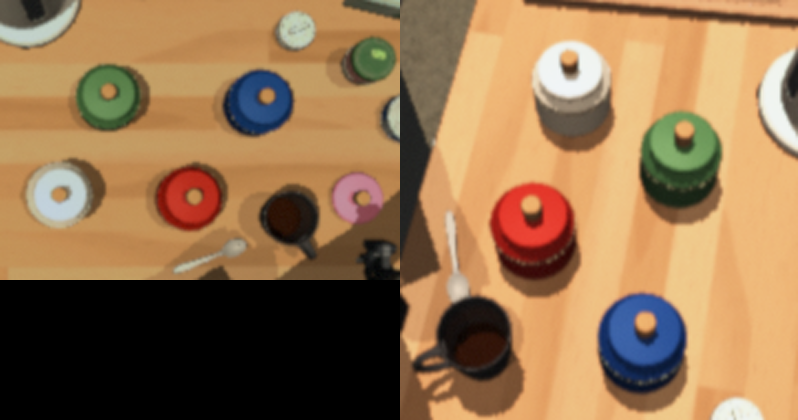

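All four lids match and sit level, and the mug hasn't moved. Handing in.

```bash
python3 -c "
from workcell import ticket,bot; print(bot.get_obs()['clock'],ticket.job_done())"
```

```text
the job is handed in; nothing more can be done
57.45 None
```

All four lids are on the canisters of their own colour, and I handed the job in at 57.5 s of the 141 s. I parked the red lid on the board, moved white, green and blue to their canisters, then brought red back.

**Last checks**
- **Fit:** the final top and scene pictures show each lid concentric and looking level. Knob positions from the two views agree with the release poses within about 2–4 mm, and no lid was dropped.
- **Surroundings:** the canisters are within a few mm of where they stood. The mug was not touched, and the gripper was clear of everything at hand-in.

**What went wrong or disagreed**
- **White lid:** on the first try its plug touched the rim at about 19 N. I lifted it, shifted a few mm and seated it at the expected height.
- **Tool tilt:** fast moves tilted the tool by up to about 6°. I levelled it at the edge of its reach before placing blue, and left it at roughly 2–4° for green and red.
- **Blue lid:** contact came about 1.7 mm above the computed seated height before release. The view afterwards showed it concentric and level.

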